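# Set up a plate and guide bushing for drilling

## Robot

A 6-joint arm with a two-finger parallel gripper is mounted at the origin on a cart in front of the work surface, level with it; the furniture and walls round the work are solid. World frame = base frame: x ahead of the robot, y to its left, z up, the work surface at z = 0. Lengths are in m, angles in rad, forces in N, time in s.
With the tool pointing down it reaches from about 0.25 to 0.8 m from the base axis. Payload 8.5 kg.
Tool frame: the origin (TCP) lies at the centre of the arm's flange, where the gripper is bolted on; the fingertips stand 173 mm ahead of it and the grasp point (between the pads) lies 155 mm ahead of it (env.tips_ahead is the distance from the TCP to the fingertips, in m); z points along the fingers, y is the line along which they close (so a half turn about z gives the same grasp; the last joint's range is limited). The gripper opens to 85 mm and grips with 20 to 120 N. Pads are 22 mm wide; open, the fingers measure 114 mm over their backs; the gripper's body (76 mm by 85 mm) begins 54 mm behind the grasp point. The pads swing forward as they close: fully open they stand 13 mm farther back than shut.
Start: joints at [1.182, 0.238, -0.013, 1.319, 0, 1.571], TCP at [0.199, 0.486, 0.405] pointing down, gripper open.
Joint ranges: [-2.66, 2.66], [-1.03, 1.9], [-1.14, 1.46], [-1.82, 2.27], [-1.45, 1.34], [-3.14, 3.14]. Speed limits (rad/s): [2.22, 2.22, 2.79, 3.14, 3.14, 3.14].

## Interface

Orientations are given as a unit quaternion [x, y, z, w].
In Python, from cell import env gives the robot as it stands.
- The arm moves only by the shell command python3 -m jog 'ROWS' [OPENING] [FORCE]. ROWS is a JSON object whose one key "motion" holds a list of rows, each an object of numbers: "tx", "ty", "tz": the shift along the tool's x, y, z in cm; "spin": the turn about the tool's z in rad. A call has 1 to 12 rows; each row is the pose to reach, as a shift and turn from the pose commanded when the call began, along the tool's axes at that moment; what a row does not reach only later rows make up. A row lasts 1/10 s, in which the tool goes at most 50 mm and 8.59 degrees, less where a joint would pass 70% of its speed; a pose out of reach is approached as far as the arm can. A call with a gripper value outside its range is refused whole. OPENING is the opening, from -1 (shut) to 1 (fully open), set as the call begins (- or left out, the last holds). The fingers move at their own pace and stop on an object; FORCE is the grip in N (left out, the last holds). Time passes only in rows, so rows that repeat a pose let the fingers close. It gives the time, the measured TCP pose, the force, the opening and the grip force at its end, in the units of the state.
- env.get_state(): the state, without advancing time (a new reading comes with each control period).
- env.get_image(name): name is "side" or "top"; returns a dict with "frame" (384x512x3 uint8, blue, green, red), "fx", "fy", "cx", "cy" (pixels), "world_from_camera" (4x4, takes a point from camera to world coordinates). Camera axes: x right, y down, z forward; pixel columns grow to the right and rows downward; lengths in m; the calibration is good to about 2 mm. A picture is of the moment at which its call begins. There is no depth.
- env.hand_in(): hands the job in; it is judged then, once.
The state is a dict: "time": time; "q": joint angles; "qd": joint speeds; "joint_efforts": joint torques, N m; "ee_pos": TCP position; "tool_rot": TCP orientation; "ft_force": force on the tool from outside, world axes, zero at the start; "torque": the same for the moment, N m; "opening": finger opening in m; "grip_force": force on a finger pad.
Only numpy, scipy, OpenCV 4.12 (cv2) and the standard library are available. Lean on these libraries where they do the work, as an engineer would, in place of code of your own. Each camera call takes 0.05 s, during which the arm holds its last target. There are 200 camera calls.

## Task

Build the drilling set-up on the dark base plate: put the two large two-bore steel blocks down flat, one on each scribed outline on either side of the hole and squared up with it. Lay the drilled aluminium plate flat across both blocks, lengthwise with the base and with its centre bore over the hole, and then stand the bronze bushing upright on the plate, centred over that bore. Leave the smaller one-bore steel block where it is.

Things in the scene. Friction and masses are not known exactly. Their poses are not given: they have to be found in the camera images.
- base_plate: Dark steel plate fixed to the work surface, 100 (its x) x 180 (its y) x 12 mm, a 20 mm hole through its centre. Origin: centre of the underside, z up; top at z = 12 mm. Two scribed light outlines, each 60 mm along its x by 40 mm along its y, centred at x = 0, y = +40 and -40 mm, show where the large blocks stand (40 mm gap between). Looks the same after half a turn.
- block_a: Large ground steel block with two bores in its top, 40 (its x) x 60 (its y) x 30 mm high, 0.4 to 0.8 kg. Origin: centre of the underside, z up. Equal to block_b: either may go on either outline, its 60 mm length along the base plate's x.
- block_b: The other large ground steel block with two bores, 40 (its x) x 60 (its y) x 30 mm high, equal to block_a and interchangeable with it. Origin: centre of the underside, z up.
- work_plate: Drilled aluminium plate, 55 (its x) x 120 (its y) x 16 mm thick, about 0.3 kg, a larger bore in its centre and a small hole toward each end, lying flat. Origin: centre of the underside, z up. In place its ends are flush with the blocks' outer faces, its underside 42 mm above the work surface.
- bushing: Bronze bushing standing upright, a tube of 30 mm outside diameter, 35 mm high, about 0.12 kg. Origin: centre of its lower end, z along its axis, up.
- small_block: Smaller ground steel block with one bore in its top, 35 (its x) x 50 (its y) x 28 mm high, not part of the job: it stays where it is. Origin: centre of the underside, z up.
Things that resemble listed ones, but are neither listed nor needed, are in the scene too. What is shaped like the block_a but orange is not meant.

How it is judged:
By the outcome, as a careful person would: the job done as asked, in the order asked, and still so for the second after the job is handed in, with the robot touching nothing.
It also fails if it takes over 112 s, if anything falls off the work surface, if the arm or the gripper's body presses on something with over 40 N, if the wrist force passes 120 N, or if a joint passes its speed limit or range.

## Working session

There is one attempt and no reset: what is moved stays moved. The work goes in short steps, Python scripts to look and compute and a shell command to move; the robot and the scene stay as the last step left them, time stands still between calls to the robot, and variables do not carry over. Pictures are saved under pics/ and viewed, at most 14 in all, crops included, and the job is handed in when it is done.

```bash
ls; mkdir -p pics; python3 - <<'E'
from cell import env
import cv2,numpy as np
for n in("top","side"):
    d=env.get_image(n); cv2.imwrite(f"pics/{n}0.png",d["frame"]); print(n,d["fx"],d["cx"],d["cy"],np.round(d["world_from_camera"],3).tolist())
s=env.get_state(); print({k:np.round(v,3).tolist() for k,v in s.items()}, env.tips_ahead)
E
```

```text
pics
top 495.1833683733672 251.10384195030423 189.02317707011605 [[0.027, -0.993, 0.113, 0.275], [-0.999, -0.025, 0.019, 0.042], [-0.016, -0.114, -0.993, 1.844], [0.0, 0.0, 0.0, 1.0]]
side 439.77935211540347 260.3839000449368 194.81767154996103 [[0.457, 0.741, -0.492, 1.125], [0.89, -0.38, 0.252, -0.273], [-0.0, -0.553, -0.833, 1.121], [0.0, 0.0, 0.0, 1.0]]
{'time': 0.1, 'q': [1.182, 0.239, -0.014, 1.319, 0.0, 1.571], 'qd': [0.001, -0.001, 0.002, 0.001, 0.0, -0.0], 'joint_efforts': [0.002, -53.972, 34.7, 0.013, 0.0, -0.0], 'ee_pos': [0.199, 0.486, 0.404], 'tool_rot': [0.193, 0.981, -0.001, -0.0], 'ft_force': [-0.554, -0.474, 0.277], 'torque': [-0.053, -0.05, 0.027], 'grip_force': 0.0, 'opening': 0.086} 0.1734
```

View pics/top0.png

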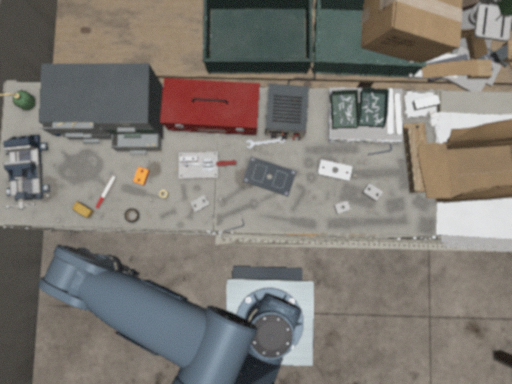

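View pics/side0.png

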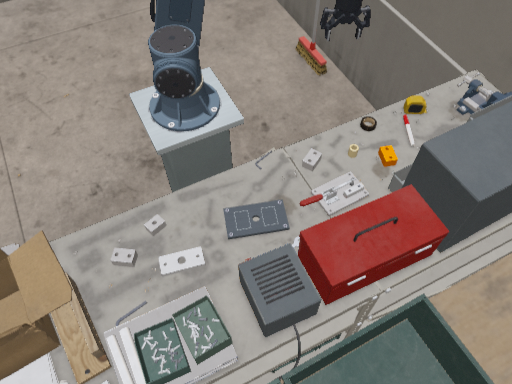

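The top view shows the base plate at (270,176), the aluminium plate at (335,170), and grey blocks at (373,192), (199,202) and (343,207). The bushing is at (163,194) and the orange decoy at (141,176). I'll enlarge both views to tell the blocks apart.

```bash
python3 - <<'E'
import cv2,numpy as np
a=cv2.imread("pics/top0.png")[145:225,120:400]; b=cv2.imread("pics/side0.png")[110:290,100:400]
A=cv2.resize(a,(784,224),interpolation=cv2.INTER_CUBIC); B=cv2.resize(b,(600,360),interpolation=cv2.INTER_CUBIC)
o=np.zeros((590,784,3),np.uint8); o[:224]=A; o[228:588,:600]=B
cv2.imwrite("pics/c0.png",o)
E
```

```text
(no output)
```

View pics/c0.png

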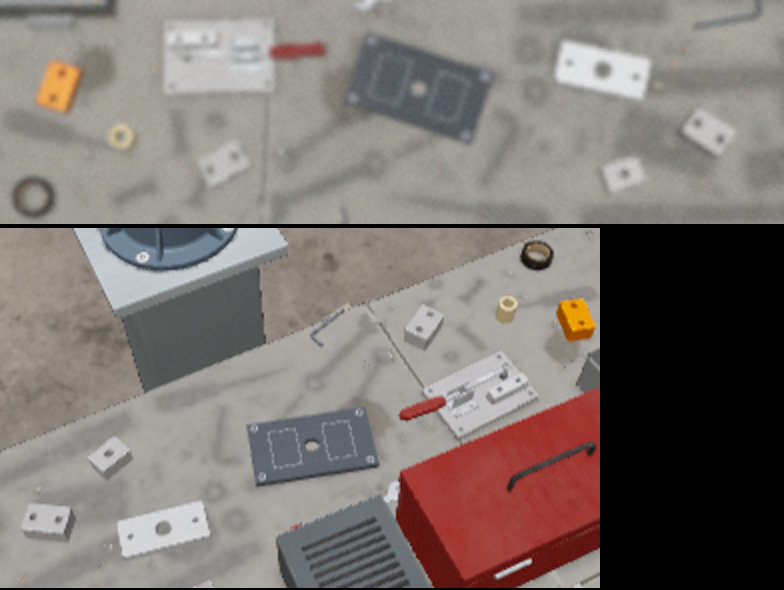

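The two-bore blocks are at top (199,202) and (373,192). The one-bore small block is at (343,207). Next I'll measure, using averaged frames and contours cast onto the known heights.

```bash
cat > h.py <<'E'
from cell import env
import cv2,numpy as np
def grab(n,k=6):
    ds=[env.get_image(n) for _ in range(k)]; d=ds[0]
    d["frame"]=np.mean([x["frame"] for x in ds],0).astype(np.float32); return d
def cast(d,uv,z):
    uv=np.atleast_2d(uv).astype(float); T=np.array(d["world_from_camera"])
    r=np.c_[(uv[:,0]-d["cx"])/d["fx"],(uv[:,1]-d["cy"])/d["fy"],np.ones(len(uv))]@T[:3,:3].T
    return (T[:3,3]+r*((z-T[2,3])/r[:,2])[:,None])[:,:2]
def proj(d,p):
    T=np.linalg.inv(d["world_from_camera"]); c=np.atleast_2d(p)@T[:3,:3].T+T[:3,3]
    return np.c_[c[:,0]/c[:,2]*d["fx"]+d["cx"],c[:,1]/c[:,2]*d["fy"]+d["cy"]]
def blobs(d,box,f,S=8):
    """box x0,y0,x1,y1; f(float BGR)->mask; contours in image pixel coordinates, biggest first"""
    x0,y0,x1,y1=box; im=cv2.resize(d["frame"][y0:y1,x0:x1],None,fx=S,fy=S,interpolation=cv2.INTER_CUBIC)
    m=f(im).astype(np.uint8)
    cs,_=cv2.findContours(m,cv2.RETR_EXTERNAL,cv2.CHAIN_APPROX_NONE)
    return [(c[:,0]+.5)/S-.5+[x0,y0] for c in sorted(cs,key=cv2.contourArea,reverse=True)]
def rect(d,c,z):
    p=cast(d,c,z); (x,y),(w,h),a=cv2.minAreaRect((p*1000).astype(np.float32))
    if w<h: w,h,a=h,w,a+90
    return np.round([x,y,w,h,(a+90)%180-90],1)   # centre mm, long, short, direction of long side deg
E
python3 - <<'E'
from h import *
import pickle
D={n:grab(n) for n in("top","side")}; pickle.dump(D,open("d0.pkl","wb"))
br=lambda t:(lambda im:im.min(2)>t)
dk=lambda t:(lambda im:im.max(2)<t)
B={"top":{"A":(186,191,213,213),"B":(360,180,387,204),"S":(333,199,354,215),"P":(312,155,358,184),"base":(238,152,302,200)},
"side":{"A":(298,145,325,172),"B":(106,243,140,270),"S":(141,211,168,237),"P":(153,244,209,278),"base":(218,196,292,242)}}
for n in B:
  d=D[n]
  for k,b in B[n].items():
    im=d["frame"][b[1]:b[3],b[0]:b[2]]; g=im.mean(2)
    print(n,k,"pct",np.percentile(g,[2,10,30,50,70,90,98]).round(0))
    t=(np.percentile(g,60 if k!="base" else 90)+0)
    z={"P":.016,"base":.012,"S":.028}.get(k,.03)
    for t in ((100,115,130) if k=="base" else (165,175,185,195)):
      c=blobs(d,b,(dk if k=="base" else br)(t))
      if c and len(c[0])>20: print("  ",t,rect(d,c[0],z))
E
```

```text
top A pct [138. 149. 155. 158. 164. 187. 191.]
   165 [426.8 266.4  61.3  42.7 -58.5]
   175 [426.2 266.5  58.1  38.7 -57.9]
   185 [425.5 266.9  51.7  32.9 -55.1]
top B pct [113. 124. 147. 153. 159. 190. 196.]
   165 [ 484.8 -371.3   60.7   41.    57. ]
   175 [ 484.7 -370.8   57.7   37.8   57.8]
   185 [ 484.9 -370.2   53.7   34.2   58.2]
   195 [ 492.4 -374.9   11.2    9.2   45.4]
top S pct [128. 138. 152. 157. 176. 195. 200.]
   165 [ 426.2 -259.1   50.8   38.2  -67.9]
   175 [ 426.1 -258.9   48.4   35.1  -68.1]
   185 [ 426.  -258.6   45.3   30.9  -68.6]
   195 [ 430.1 -271.6   24.7   13.    17.2]
top P pct [127. 135. 146. 152. 194. 224. 226.]
   165 [ 564.8 -231.7  123.5   60.9   78.8]
   175 [ 564.5 -231.6  121.9   58.1   78.8]
   185 [ 564.4 -231.6  120.5   56.3   78.9]
   195 [ 564.4 -231.6  118.7   54.3   79. ]
top base pct [ 89.  91. 102. 131. 150. 155. 159.]
   100 [533.1  11.7 171.3  97.9  74.6]
   115 [531.9  13.8 185.5 107.6  74.3]
   130 [523.5  23.4 207.8 133.1  73.9]
side A pct [112. 126. 163. 166. 168. 193. 195.]
   165 [423.4 269.   62.7  42.9 -59.6]
   175 [424.3
[... 243 characters left out ...]
185 [ 482.4 -367.1   58.6   38.7   56.8]
   195 [ 490.  -382.3   24.6    6.8   59.8]
side S pct [112. 126. 142. 158. 166. 195. 197.]
   165 [ 422.9 -255.3   54.9   36.4  -72. ]
   175 [ 423.4 -255.9   51.6   35.4  -71.6]
   185 [ 423.5 -256.1   49.7   33.9  -71.9]
   195 [ 417.2 -263.6   37.9   16.3  -70.7]
side P pct [134. 138. 147. 160. 212. 214. 215.]
   165 [ 562.4 -229.6  123.1   59.3   78.7]
   175 [ 562.5 -229.6  122.1   57.9   78.6]
   185 [ 562.5 -229.7  121.2   56.7   78.6]
   195 [ 562.6 -229.7  120.    55.6   78.6]
side base pct [ 74. 101. 103. 120. 152. 162. 165.]
   100 [582.   -1.3 178.7  16.4  71.1]
   115 [537.3  12.7 182.5 107.9  74.1]
   130 [531.9  16.5 188.1 122.5  74. ]
```

Block and plate sizes match the given dimensions, and the two views agree to about 2–3 mm. Next are the hole, the outlines and the bushing.

```bash
python3 - <<'E'
from h import *
import pickle
D=pickle.load(open("d0.pkl","rb"))
for n,b,hb in(("top",(238,152,302,200),(264,171,277,183)),("side",(218,196,292,242),(248,212,264,226))):
  d=D[n]
  for t in(110,118,125):
    c=blobs(d,hb,lambda im:im.mean(2)>t)[0]; print(n,"hole",t,rect(d,c,.012))
  # outlines: brighter than the local ground; hull of blob that survives
  for t in (98,103,108,112,116):
    cs=[c for c in blobs(d,b,lambda im:cv2.morphologyEx(((im.mean(2)>t)*255).astype(np.uint8),cv2.MORPH_CLOSE,np.ones((15,15)))>0)]
    for c in cs:
      r=rect(d,c,.012)
      if 50<r[2]<72 and 30<r[3]<52: print(n,"outl",t,r)
  for t in(108,112,116,120,125):
    c=blobs(d,b,lambda im:im.mean(2)<t)[0]; print(n,"base",t,rect(d,c,.012))
for n,b in(("top",(153,184,173,204)),("side",(343,138,366,161))):
  d=D[n]
  for t in(20,30,45):
    c=blobs(d,b,lambda im:(im[...,2]-im[...,0])>t)[0]; print(n,"bush",t,rect(d,c,.035),rect(d,c,.0175),c.min(0).round(1),c.max(0).round(1))
E
```

```text
top hole 110 [533.5  12.3  23.8  21.2 -88.6]
top hole 118 [533.5  12.3  21.   19.3 -88.6]
top hole 125 [533.7  12.3  19.1  17.  -88.6]
top base 108 [532.6  14.1 181.2 104.4  74.6]
top base 112 [531.8  14.8 184.2 107.5  74.3]
top base 116 [524.4  18.1 190.6 124.6  74.2]
top base 120 [523.9  19.9 196.5 127.9  74.1]
top base 125 [531.   22.2 217.6 128.   80.3]
side hole 110 [538.5  12.2  22.3  17.3  62.8]
side hole 118 [538.2  12.2  20.5  16.1  62.8]
side hole 125 [538.   12.3  19.7  14.8  62.8]
side base 108 [537.4  12.3 179.8 106.   73.2]
side base 112 [537.5  12.5 181.9 107.3  74.1]
side base 116 [537.2  13.3 183.4 108.5  73.7]
side base 120 [531.8  15.6 185.7 121.2  74.1]
side base 125 [532.1  17.5 189.9 122.3  74. ]
top bush 20 [456.6 400.9  39.5  36.7  80.1] [458.4 404.3  39.9  37.1  80.1] [157.9 188.4] [168.4 198.6]
top bush 30 [456.4 400.8  34.5  31.9  70.8] [458.1 404.3  34.8  32.3  70.8] [158.6 189.1] [167.8 197.9]
top bush 45 [456.7 401.3  26.4  23.3  59.9] [458.5 404.7  26.6  23.5  59.9] [159.4 189.9] [166.7 196.8]
side bush 20 [466.  394.4  60.9  32.2 -48.4] [455.4 405.1  61.9  32.7 -48.4] [347.2 143.2] [358.6 157.8]
side bush 30 [466.2 394.7  58.1  30.3 -47.4] [455.6 405.4  59.1  30.7 -47.4] [347.4 143.6] [358.3 157.4]
side bush 45 [466.1 394.7  53.8  27.5 -47.4] [455.5 405.5  54.7  28.  -47.4] [347.8 144.1] [357.9 156.9]
```

```bash
python3 - <<'E'
from h import *
import pickle
D=pickle.load(open("d0.pkl","rb"))
for n,b in(("top",(238,152,302,200)),("side",(218,196,292,242))):
  d=D[n]; x0,y0,x1,y1=b; S=8
  im=cv2.resize(d["frame"][y0:y1,x0:x1].mean(2),None,fx=S,fy=S,interpolation=cv2.INTER_CUBIC)
  hat=cv2.morphologyEx(im,cv2.MORPH_TOPHAT,np.ones((33,33)))
  # metric coords rel. nominal centre, nominal base axes
  v,u=np.mgrid[:im.shape[0],:im.shape[1]]
  p=cast(d,np.c_[(u.ravel()+.5)/S-.5+x0,(v.ravel()+.5)/S-.5+y0],.012)*1000
  c=np.array([534.5,12.8]) if n=="top" else np.array([535,13])
  for a in(73.5,74.2,75):
    r=np.radians(a); ey=np.array([np.cos(r),np.sin(r)]); ex=np.array([ey[1],-ey[0]])
    q=np.c_[(p-c)@ex,(p-c)@ey]; w=hat.ravel()
    out=[]
    def line(ax,pos,sel):   # tophat weighted line position & tilt
        m=sel&(abs(q[:,ax]-pos)<5); ww=np.clip(w*m-3,0,None)
        mu=(q[:,ax]*ww).sum()/ww.sum(); k=np.polyfit(q[m,1-ax],q[m,ax],1,w=np.sqrt(ww[m]))[0]
        return round(mu,1),round(np.degrees(k),1)
    for s in(-1,1):
      for e in(20,60): out.append(line(1,s*e,abs(q[:,0])<24))
    for s in(-1,1):
      for e in(-30,30): out.append(line(0,e,(abs(q[:,1]-s*40)<15)))
    print(n,a,out)
E
```

```text
top 73.5 [(np.float64(-20.8), np.float64(-0.3)), (np.float64(-60.8), np.float64(-0.9)), (np.float64(19.3), np.float64(-0.3)), (np.float64(59.7), np.float64(0.6)), (np.float64(-29.4), np.float64(0.3)), (np.float64(30.2), np.float64(-0.3)), (np.float64(-29.5), np.float64(1.3)), (np.float64(30.6), np.float64(0.4))]
top 74.2 [(np.float64(-20.8), np.float64(-0.8)), (np.float64(-60.8), np.float64(-1.2)), (np.float64(19.3), np.float64(-0.9)), (np.float64(59.7), np.float64(0.2)), (np.float64(-29.7), np.float64(0.6)), (np.float64(29.9), np.float64(-0.1)), (np.float64(-29.2), np.float64(1.3)), (np.float64(30.9), np.float64(0.5))]
top 75 [(np.float64(-20.8), np.float64(-1.3)), (np.float64(-60.8), np.float64(-1.4)), (np.float64(19.3), np.float64(-1.5)), (np.float64(59.7), np.float64(-0.3)), (np.float64(-30.0), np.float64(0.8)), (np.float64(29.6), np.float64(0.2)), (np.float64(-28.9), np.float64(1.4)), (np.float64(31.1), np.float64(0.2))]
side 73.5 [(np.float64(-19.5), np.float64(-1.0)), (np.float64(-59.7), np.float64(-0.3)), (np.float64(20.3), np.float64(0.3)), (np.float64(60.4), np.float64(-0.6)), (np.float64(-31.9), np.float64(0.4)), (np.float64(28.4), np.float64(-0.5)), (np.float64(-31.3), np.float64(1.0)), (np.float64(28.5), np.float64(0.0))]
side 74.2 [(np.float64(-19.6), np.float64(-1.7)), (np.float64(-59.6), np.float64(-0.9)), (np.float64(20.3), np.float64(-0.5)), (np.float64(60.4), np.float64(-1.2)), (np.float64(-32.2), np.float64(0.7)), (np.float64(28.1), np.float64(-0.1)), (np.float64(-31.0), np.float64(1.7)), (np.float64(28.8), np.float64(0.7))]
side 75 [(np.float64(-19.6), np.float64(-2.6)), (np.float64(-59.6), np.float64(-1.6)), (np.float64(20.3), np.float64(-1.3)), (np.float64(60.4), np.float64(-1.8)), (np.float64(-32.5), np.float64(0.9)), (np.float64(27.7), np.float64(0.4)), (np.float64(-30.6), np.float64(2.4)), (np.float64(29.3), np.float64(1.7))]
```

Outline lines from both views give the base centre at about (534.1, 13.0) mm with its y axis at 73.2°. That puts the block targets at (545.7, 51.3) and (522.5, −25.3). Next, a planner helper and block A.

```bash
cat > go.py <<'E'
# python3 go.py x y z(mm) yaw(deg of tool y, mod 180) : prints shift in cm & spin to type
import sys,numpy as np
from cell import env
from scipy.spatial.transform import Rotation as Ro
s=env.get_state(); R=Ro.from_quat(s["tool_rot"]).as_matrix()
x,y,z,a=map(float,sys.argv[1:5]); e=R.T@(np.array([x,y,z])/1000-s["ee_pos"])*100
yaw=np.degrees(np.arctan2(R[1,1],R[0,1])); sp=(yaw-a)%360; sp=sp-360 if sp>180 else sp
print("t",round(s["time"],2),"pos",np.round(np.array(s["ee_pos"])*1000,1),"yaw",yaw.round(2),"q6",np.round(s["q"][5],2),"tips",env.tips_ahead,"open",round(s["opening"]*1000,1),"grip",round(s["grip_force"],1),"F",np.round(s["ft_force"],1))
print("tx ty tz",e.round(2),"spin",np.radians(sp).round(3))
E
python3 go.py 425.2 267.7 260 120.8
```

```text
t 0.7 pos [199.  485.8 404.7] yaw 67.72 q6 1.57 tips 0.1734 open 85.6 grip 0.0 F [ 0.2 -0.3  0.5]
tx ty tz [-29.2  -11.61  14.47] spin -0.926
```

```bash
R='{"tx":-29.2,"ty":-11.6,"tz":14.5,"spin":-0.926}'; python3 -m jog '{"motion":[{"tx":-29.2,"ty":-11.6,"tz":14.5,"spin":-0.926},{"tx":-29.2,"ty":-11.6,"tz":14.5,"spin":-0.926},{"tx":-29.2,"ty":-11.6,"tz":14.5,"spin":-0.926},{"tx":-29.2,"ty":-11.6,"tz":14.5,"spin":-0.926},{"tx":-29.2,"ty":-11.6,"tz":14.5,"spin":-0.926},{"tx":-29.2,"ty":-11.6,"tz":14.5,"spin":-0.926},{"tx":-29.2,"ty":-11.6,"tz":14.5,"spin":-0.926},{"tx":-29.2,"ty":-11.6,"tz":14.5,"spin":-0.926},{"tx":-29.2,"ty":-11.6,"tz":14.5,"spin":-0.926},{"tx":-29.2,"ty":-11.6,"tz":14.5,"spin":-0.926}]}' 1; python3 go.py 425.2 267.7 178 120.8
```

```text
time: 1.7
ee_pos: [0.4253, 0.2676, 0.2597]
tool_rot: [-0.265, 0.964, 0.0, -0.0]
ft_force: [-0.9, 1.0, -0.1]
opening: 0.0851
grip_force: 0.0
t 1.7 pos [425.3 267.6 259.7] yaw 120.69 q6 0.03 tips 0.1734 open 85.1 grip 0.0 F [-0.9  1.  -0.1]
tx ty tz [-0.    0.01  8.17] spin -0.002
```

```bash
python3 -m jog '{"motion":[{"tz":3},{"tz":6},{"tz":7.5},{"tz":8},{"tz":8},{"tz":8}]}' ; python3 -m jog '{"motion":[{"tz":0},{"tz":0},{"tz":0},{"tz":0},{"tz":0},{"tz":0},{"tz":0},{"tz":0}]}' -1 70;  python3 go.py 545.7 51.3 260 163.2
python3 - <<'E'
from h import *
a=grab("top",2)["frame"][175:225,170:230];b=grab("side",2)["frame"][120:190,280:350]
cv2.imwrite("pics/g1.png",np.hstack([cv2.resize(a,(399,333)),cv2.resize(b,(333,333))]))
E
```

```text
t 1.7 pos [425.3 267.6 259.7] yaw 120.69 q6 0.03 tips 0.1734 open 85.1 grip 0.0 F [-0.9  1.  -0.1]
tx ty tz [  0.69 -24.75  -0.03] spin -0.742$.motion[0]: bad value
$.motion[0]: bad value
[ WARN:0@2.525] global loadsave.cpp:1063 imwrite_ Unsupported depth image for selected encoder is fallbacked to CV_8U.
```

View pics/g1.png

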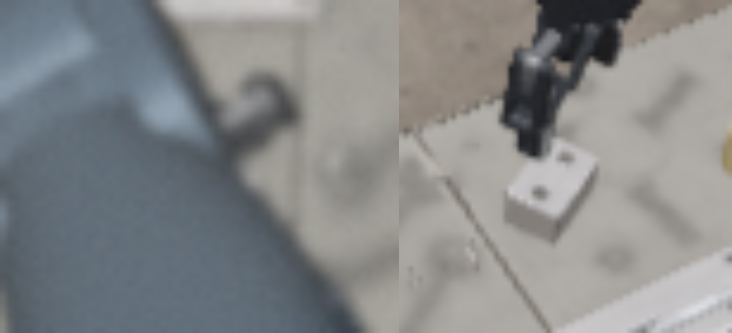

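The jog refused those rows because every key is required. The gripper is above the block and the top view is blocked by the arm. I'll descend with full rows.

```bash
python3 -m jog '{"motion":[{"tx":0,"ty":0,"tz":3,"spin":0},{"tx":0,"ty":0,"tz":6,"spin":0},{"tx":0,"ty":0,"tz":7.5,"spin":0},{"tx":0,"ty":0,"tz":8,"spin":0},{"tx":0,"ty":0,"tz":8,"spin":0}]}' && python3 -m jog '{"motion":[{"tx":0,"ty":0,"tz":0,"spin":0},{"tx":0,"ty":0,"tz":0,"spin":0},{"tx":0,"ty":0,"tz":0,"spin":0},{"tx":0,"ty":0,"tz":0,"spin":0},{"tx":0,"ty":0,"tz":0,"spin":0},{"tx":0,"ty":0,"tz":0,"spin":0}]}' -1 70;  python3 go.py 545.7 51.3 260 163.2
```

```text
time: 2.4
ee_pos: [0.4248, 0.2682, 0.1797]
tool_rot: [-0.266, 0.964, -0.0, -0.0]
ft_force: [0.5, -0.4, 1.0]
opening: 0.0856
grip_force: 0.0
time: 3.0
ee_pos: [0.4256, 0.268, 0.1812]
tool_rot: [-0.265, 0.964, 0.0, 0.001]
ft_force: [-2.0, -1.9, 8.7]
opening: 0.0588
grip_force: 75.2
t 3.0 pos [425.6 268.  181.2] yaw 120.78 q6 0.02 tips 0.1734 open 58.8 grip 75.2 F [-2.  -1.9  8.7]
tx ty tz [  0.75 -24.76  -7.88] spin -0.74
```

```bash
python3 -m jog '{"motion":[{"tx":0,"ty":0,"tz":-3,"spin":0},{"tx":0.1,"ty":-4,"tz":-7,"spin":-0.1},{"tx":0.3,"ty":-8.5,"tz":-7.9,"spin":-0.24},{"tx":0.4,"ty":-13,"tz":-7.9,"spin":-0.38},{"tx":0.6,"ty":-17.5,"tz":-7.9,"spin":-0.52},{"tx":0.7,"ty":-21.5,"tz":-7.9,"spin":-0.65},{"tx":0.75,"ty":-24,"tz":-7.9,"spin":-0.72},{"tx":0.75,"ty":-24.8,"tz":-7.9,"spin":-0.74},{"tx":0.75,"ty":-24.8,"tz":-7.9,"spin":-0.74},{"tx":0.75,"ty":-24.8,"tz":-7.9,"spin":-0.74}]}'; python3 go.py 545.7 51.3 195 163.2
```

```text
time: 4.0
ee_pos: [0.5453, 0.0509, 0.2587]
tool_rot: [-0.596, 0.803, 0.0, -0.0]
ft_force: [0.1, 0.4, -5.2]
opening: 0.0587
grip_force: 80.2
t 4.0 pos [545.3  50.9 258.7] yaw 163.11 q6 -1.18 tips 0.1734 open 58.7 grip 80.2 F [ 0.1  0.4 -5.2]
tx ty tz [-0.05 -0.03  6.37] spin -0.002
```

```bash
python3 -m jog '{"motion":[{"tx":0,"ty":0,"tz":3,"spin":0},{"tx":0,"ty":0,"tz":5.2,"spin":0},{"tx":0,"ty":0,"tz":6,"spin":0},{"tx":0,"ty":0,"tz":6.3,"spin":0},{"tx":0,"ty":0,"tz":6.5,"spin":0},{"tx":0,"ty":0,"tz":6.6,"spin":0},{"tx":0,"ty":0,"tz":6.6,"spin":0}]}'; python3 go.py 545.7 51.3 192 163.2
```

```text
time: 4.7
ee_pos: [0.546, 0.0509, 0.1934]
tool_rot: [-0.596, 0.803, -0.0, 0.0]
ft_force: [-0.3, -0.6, -5.0]
opening: 0.0582
grip_force: 80.1
t 4.7 pos [546.   50.9 193.4] yaw 163.18 q6 -1.18 tips 0.1734 open 58.2 grip 80.1 F [-0.3 -0.6 -5. ]
tx ty tz [-0.03  0.04  0.14] spin -0.0
```

```bash
python3 -m jog '{"motion":[{"tx":0,"ty":0,"tz":0.1,"spin":0},{"tx":0,"ty":0,"tz":0.2,"spin":0},{"tx":0,"ty":0,"tz":0.2,"spin":0}]}'; python3 -m jog '{"motion":[{"tx":0,"ty":0,"tz":0,"spin":0},{"tx":0,"ty":0,"tz":0,"spin":0},{"tx":0,"ty":0,"tz":0,"spin":0},{"tx":0,"ty":0,"tz":0,"spin":0},{"tx":0,"ty":0,"tz":-4,"spin":0},{"tx":0,"ty":0,"tz":-8,"spin":0},{"tx":0,"ty":0,"tz":-8,"spin":0}]}' 1;  python3 go.py 483.4 -369.0 270 57
```

```text
time: 5.0
ee_pos: [0.5459, 0.0509, 0.1933]
tool_rot: [-0.596, 0.803, -0.001, 0.001]
ft_force: [-6.3, -0.5, 19.1]
opening: 0.0582
grip_force: 83.2
time: 5.7
ee_pos: [0.5474, 0.051, 0.2754]
tool_rot: [-0.596, 0.803, -0.002, 0.003]
ft_force: [0.4, -0.8, -0.1]
opening: 0.0856
grip_force: 0.0
t 5.7 pos [547.4  51.  275.4] yaw 163.18 q6 -1.18 tips 0.1734 open 85.6 grip 0.0 F [ 0.4 -0.8 -0.1]
tx ty tz [42.06 -6.02  0.47] spin 1.853
```

```bash
python3 -m jog '{"motion":[{"tx":3,"ty":-0.4,"tz":0.5,"spin":0.14},{"tx":7,"ty":-1,"tz":0.5,"spin":0.28},{"tx":11,"ty":-1.6,"tz":0.5,"spin":0.42},{"tx":15,"ty":-2.2,"tz":0.5,"spin":0.56},{"tx":19,"ty":-2.7,"tz":0.5,"spin":0.70},{"tx":23,"ty":-3.3,"tz":0.5,"spin":0.84},{"tx":27,"ty":-3.9,"tz":0.5,"spin":0.98},{"tx":31,"ty":-4.5,"tz":0.5,"spin":1.12},{"tx":34.5,"ty":-5,"tz":0.5,"spin":1.26},{"tx":37.5,"ty":-5.4,"tz":0.5,"spin":1.40},{"tx":40,"ty":-5.7,"tz":0.5,"spin":1.54},{"tx":41.5,"ty":-5.9,"tz":0.5,"spin":1.68}]}' ;python3 go.py 483.4 -369.0 270 57
python3 - <<'E'
from h import *
import pickle
D={n:grab(n) for n in("top","side")}; pickle.dump(D,open("d1.pkl","wb"))
a=D["top"]["frame"][145:205,230:310];b=D["side"]["frame"][185:250,210:300]
cv2.imwrite("pics/a1.png",np.hstack([cv2.resize(a,(444,333)),cv2.resize(b,(461,333))])[:,:].astype(np.uint8)[:, :].clip(0,255)[:, :800])
E
```

```text
time: 6.9
ee_pos: [0.4815, -0.3654, 0.265]
tool_rot: [0.204, 0.979, -0.0, -0.0]
ft_force: [0.0, 0.3, 0.4]
opening: 0.0852
grip_force: 0.0
t 6.9 pos [ 481.5 -365.4  265. ] yaw 66.5 q6 -0.24 tips 0.1734 open 85.2 grip 0.0 F [0.  0.3 0.4]
tx ty tz [-0.32 -0.25 -0.5 ] spin 0.166
```

View pics/a1.png

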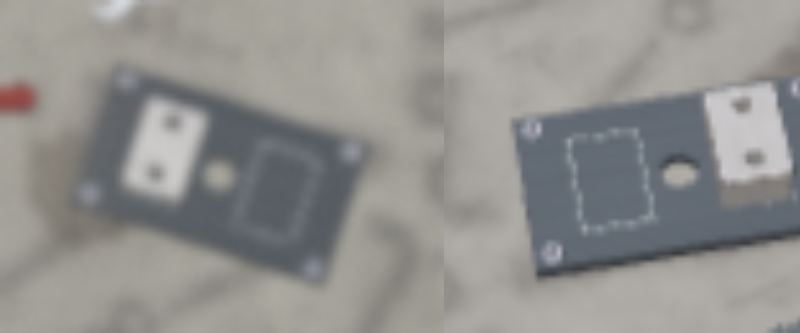

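Block A stands on the left outline, with its centre at about (165,148) in the crop, beside the hole. I'll measure it against the outlines.

```bash
python3 - <<'E'
from h import *
import pickle
D=pickle.load(open("d1.pkl","rb"))
r=np.radians(73.2); ey=np.array([np.cos(r),np.sin(r)]); ex=np.array([ey[1],-ey[0]])
C={"top":[534.7,12.05],"side":[533.5,13.9]}
for n,b in(("top",(238,152,302,200)),("side",(260,195,305,235))):
  d=D[n]
  # top face of block: brightness
  for t in (140,155,170,180):
    cs=blobs(d,b,lambda im:im.min(2)>t)
    for c in cs:
      q=rect(d,c,.042)
      if 45<q[2]<70 and 28<q[3]<50:
        o=q[:2]-C[n]; print(n,t,q,"in base frame",(o@ex).round(1),(o@ey).round(1))
E
```

```text
top 140 [546.   49.5  64.   42.9 -16.9] in base frame -0.0 39.1
top 155 [546.   49.5  61.2  40.7 -16.6] in base frame -0.0 39.1
top 170 [546.3  49.4  57.9  38.  -16.4] in base frame 0.3 39.1
top 180 [546.4  49.5  55.5  35.8 -16.1] in base frame 0.4 39.2
side 170 [545.8  51.2  61.4  40.3 -16.8] in base frame 1.0 39.3
side 180 [545.7  51.3  60.   39.7 -16.7] in base frame 0.9 39.3
```

Block A sits at about (+0.5, 39.2) in the base frame at −16.7°, within 1 mm. Now block B.

```bash
python3 -m jog '{"motion":[{"tx":-0.3,"ty":-0.2,"tz":2,"spin":0.12},{"tx":-0.3,"ty":-0.25,"tz":5,"spin":0.166},{"tx":-0.3,"ty":-0.25,"tz":5,"spin":0.166},{"tx":-0.3,"ty":-0.25,"tz":7,"spin":0.166},{"tx":-0.3,"ty":-0.25,"tz":8.2,"spin":0.166},{"tx":-0.3,"ty":-0.25,"tz":8.5,"spin":0.166},{"tx":-0.3,"ty":-0.25,"tz":8.5,"spin":0.166}]}';python3 go.py 483.4 -369.0 180 57; python3 -m jog '{"motion":[{"tx":0,"ty":0,"tz":0,"spin":0},{"tx":0,"ty":0,"tz":0,"spin":0},{"tx":0,"ty":0,"tz":0,"spin":0},{"tx":0,"ty":0,"tz":0,"spin":0},{"tx":0,"ty":0,"tz":0,"spin":0},{"tx":0,"ty":0,"tz":0,"spin":0}]}' -1 70;  python3 go.py 522.5 -25.3 265 -16.8
```

```text
time: 8.2
ee_pos: [0.4839, -0.3669, 0.181]
tool_rot: [0.28, 0.96, 0.0, -0.0]
ft_force: [-0.4, -1.2, -0.4]
opening: 0.0857
grip_force: 0.0
t 8.2 pos [ 483.9 -366.9  181. ] yaw 57.45 q6 -0.08 tips 0.1734 open 85.7 grip 0.0 F [-0.4 -1.2 -0.4]
tx ty tz [-0.07 -0.2   0.1 ] spin 0.008
time: 8.8
ee_pos: [0.484, -0.3675, 0.1823]
tool_rot: [0.281, 0.96, -0.001, 0.001]
ft_force: [-2.5, -1.0, 6.7]
opening: 0.0587
grip_force: 76.7
t 8.8 pos [ 484.  -367.5  182.3] yaw 57.4 q6 -0.08 tips 0.1734 open 58.7 grip 76.7 F [-2.5 -1.   6.7]
tx ty tz [15.18 30.89 -8.34] spin 1.295
```

```bash
python3 -m jog '{"motion":[{"tx":0,"ty":0,"tz":-3,"spin":0},{"tx":1.5,"ty":3,"tz":-6.5,"spin":0.13},{"tx":3.5,"ty":7,"tz":-8.3,"spin":0.27},{"tx":5.5,"ty":11,"tz":-8.3,"spin":0.41},{"tx":7.5,"ty":15.2,"tz":-8.3,"spin":0.55},{"tx":9.5,"ty":19.5,"tz":-8.3,"spin":0.69},{"tx":11.5,"ty":23.5,"tz":-8.3,"spin":0.83},{"tx":13.2,"ty":27,"tz":-8.3,"spin":0.97},{"tx":14.5,"ty":29.5,"tz":-8.3,"spin":1.1},{"tx":15.1,"ty":30.7,"tz":-8.3,"spin":1.22},{"tx":15.2,"ty":30.9,"tz":-8.3,"spin":1.295},{"tx":15.2,"ty":30.9,"tz":-8.3,"spin":1.295}]}'; python3 go.py 522.6 -24.9 196 -16.8
```

```text
time: 10.0
ee_pos: [0.5219, -0.0239, 0.2636]
tool_rot: [0.803, 0.597, -0.0, -0.0]
ft_force: [1.1, -0.4, -5.9]
opening: 0.0583
grip_force: 80.2
t 10.0 pos [521.9 -23.9 263.6] yaw -16.76 q6 1.82 tips 0.1734 open 58.3 grip 80.2 F [ 1.1 -0.4 -5.9]
tx ty tz [-0.07  0.1   6.76] spin 0.001
```

```bash
python3 -m jog '{"motion":[{"tx":-0.07,"ty":0.1,"tz":3,"spin":0},{"tx":-0.07,"ty":0.1,"tz":5.5,"spin":0},{"tx":-0.07,"ty":0.1,"tz":6.4,"spin":0},{"tx":-0.07,"ty":0.1,"tz":6.8,"spin":0},{"tx":-0.07,"ty":0.1,"tz":7.0,"spin":0},{"tx":-0.07,"ty":0.1,"tz":7.1,"spin":0},{"tx":-0.07,"ty":0.1,"tz":7.1,"spin":0}]}'; python3 go.py 522.6 -24.9 193 -16.8
```

```text
time: 10.7
ee_pos: [0.5228, -0.0259, 0.1944]
tool_rot: [0.803, 0.596, 0.0, 0.0]
ft_force: [-5.1, -1.0, 3.2]
opening: 0.0581
grip_force: 81.3
t 10.7 pos [522.8 -25.9 194.4] yaw -16.77 q6 1.81 tips 0.1734 open 58.1 grip 81.3 F [-5.1 -1.   3.2]
tx ty tz [ 0.09 -0.05  0.14] spin 0.001
```

```bash
python3 -m jog '{"motion":[{"tx":0,"ty":0,"tz":0,"spin":0},{"tx":0,"ty":0,"tz":0,"spin":0},{"tx":0,"ty":0,"tz":0,"spin":0},{"tx":0,"ty":0,"tz":0,"spin":0},{"tx":0,"ty":0,"tz":-4,"spin":0},{"tx":0,"ty":0,"tz":-8,"spin":0},{"tx":0,"ty":0,"tz":-8,"spin":0}]}' 1;  python3 go.py 563.4 -230.6 260 -11.2
```

```text
time: 11.4
ee_pos: [0.5248, -0.0258, 0.2776]
tool_rot: [0.803, 0.596, 0.003, 0.003]
ft_force: [1.0, 0.1, -0.1]
opening: 0.0853
grip_force: 0.0
t 11.4 pos [524.8 -25.8 277.6] yaw -16.78 q6 1.81 tips 0.1734 open 85.3 grip 0.0 F [ 1.   0.1 -0.1]
tx ty tz [-18.5   9.6   1.8] spin -0.097
```

```bash
python3 -m jog '{"motion":[{"tx":-4,"ty":2,"tz":1,"spin":-0.05},{"tx":-8.5,"ty":4.4,"tz":1.8,"spin":-0.097},{"tx":-13,"ty":6.7,"tz":1.8,"spin":-0.097},{"tx":-16.5,"ty":8.6,"tz":1.8,"spin":-0.097},{"tx":-18.5,"ty":9.6,"tz":1.8,"spin":-0.097},{"tx":-18.5,"ty":9.6,"tz":1.8,"spin":-0.097},{"tx":-18.5,"ty":9.6,"tz":1.8,"spin":-0.097}]}' ;python3 go.py 563.4 -230.6 174 -11.2
python3 - <<'E'
from h import *
import pickle
D={n:grab(n) for n in("top","side")}; pickle.dump(D,open("d2.pkl","wb"))
a=D["top"]["frame"][140:210,230:350];b=D["side"]["frame"][185:250,200:300]
cv2.imwrite("pics/a2.png",np.hstack([cv2.resize(a,(440,257)),cv2.resize(b,(360,257))]).clip(0,255).astype(np.uint8))
r=np.radians(73.2); ey=np.array([np.cos(r),np.sin(r)]); ex=np.array([ey[1],-ey[0]])
C={"top":[534.7,12.05],"side":[533.5,13.9]}
for n,b in(("top",(238,152,302,200)),("side",(218,195,305,240))):
  d=D[n]
  for t in (140,155,170,180):
    for c in blobs(d,b,lambda im:im.min(2)>t):
      q=rect(d,c,.042)
      if 45<q[2]<70 and 28<q[3]<50:
        o=q[:2]-C[n]; print(n,t,q,"in base frame",(o@ex).round(1),(o@ey).round(1))
E
```

```text
time: 12.1
ee_pos: [0.5612, -0.2307, 0.2541]
tool_rot: [0.773, 0.634, -0.0, -0.001]
ft_force: [-0.0, 1.1, -0.0]
opening: 0.0854
grip_force: 0.0
t 12.1 pos [ 561.2 -230.7  254.1] yaw -11.29 q6 1.38 tips 0.1734 open 85.4 grip 0.0 F [-0.   1.1 -0. ]
tx ty tz [0.05 0.23 8.01] spin -0.002
top 140 [524.3 -25.6  63.7  43.8 -17.4] in base frame 0.9 -39.0
top 140 [546.   49.5  63.9  43.  -16.9] in base frame -0.0 39.1
top 155 [524.5 -25.6  60.9  41.2 -17.3] in base frame 1.1 -39.0
top 155 [546.2  49.4  61.2  40.7 -16.6] in base frame 0.2 39.1
top 170 [524.7 -25.7  57.5  38.6 -17.1] in base frame 1.3 -39.0
top 170 [546.3  49.4  57.7  38.1 -16.6] in base frame 0.3 39.1
top 180 [524.5 -25.7  54.9  36.4 -17. ] in base frame 1.1 -39.1
top 180 [546.3  49.4  55.2  35.7 -16.3] in base frame 0.3 39.1
side 170 [523.1 -24.2  62.1  41.5 -16. ] in base frame 1.1 -39.5
side 170 [545.7  51.2  61.6  40.5 -16.7] in base frame 0.9 39.2
side 180 [523.  -24.   60.7  40.4 -16.4] in base frame 0.9 -39.3
side 180 [545.8  51.2  60.3  39.7 -16.7] in base frame 1.0 39.3
```

View pics/a2.png

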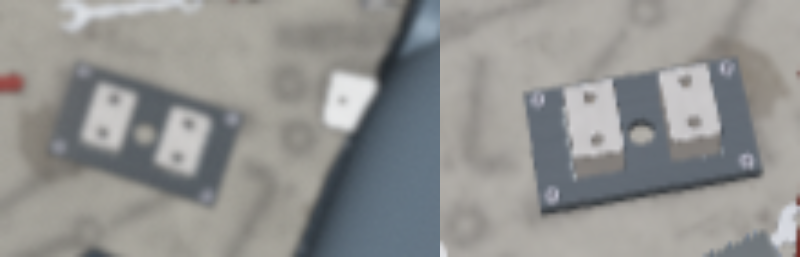

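Both blocks are on their outlines, within about 1 mm and 0.5°, with the hole showing between them at (145,132) in the crop. Now the plate.

```bash
python3 -m jog '{"motion":[{"tx":0,"ty":0.2,"tz":3,"spin":0},{"tx":0,"ty":0.2,"tz":5.5,"spin":0},{"tx":0,"ty":0.2,"tz":7,"spin":0},{"tx":0,"ty":0.2,"tz":7.6,"spin":0},{"tx":0,"ty":0.2,"tz":7.8,"spin":0},{"tx":0,"ty":0.2,"tz":7.8,"spin":0}]}';python3 go.py 563.4 -230.6 176 -11.2; python3 -m jog '{"motion":[{"tx":0,"ty":0,"tz":0,"spin":0},{"tx":0,"ty":0,"tz":0,"spin":0},{"tx":0,"ty":0,"tz":0,"spin":0},{"tx":0,"ty":0,"tz":0,"spin":0},{"tx":0,"ty":0,"tz":0,"spin":0},{"tx":0,"ty":0,"tz":0,"spin":0}]}' -1 70;  python3 go.py 534.8 13.2 275 -16.8
```

```text
time: 13.3
ee_pos: [0.5637, -0.231, 0.1772]
tool_rot: [0.773, 0.635, 0.0, 0.0]
ft_force: [0.7, -0.2, 0.4]
opening: 0.0857
grip_force: 0.0
t 13.3 pos [ 563.7 -231.   177.2] yaw -11.23 q6 1.38 tips 0.1734 open 85.7 grip 0.0 F [ 0.7 -0.2  0.4]
tx ty tz [ 0.04 -0.03  0.12] spin -0.001
time: 13.9
ee_pos: [0.5636, -0.231, 0.1781]
tool_rot: [0.773, 0.635, 0.0, 0.001]
ft_force: [-2.0, 0.6, 8.9]
opening: 0.0529
grip_force: 73.3
t 13.9 pos [ 563.6 -231.   178.1] yaw -11.23 q6 1.38 tips 0.1734 open 52.9 grip 73.3 F [-2.   0.6  8.9]
tx ty tz [23.39 -7.57 -9.71] spin 0.097
```

```bash
python3 -m jog '{"motion":[{"tx":0,"ty":0,"tz":-3,"spin":0},{"tx":0,"ty":0,"tz":-6.5,"spin":0},{"tx":3,"ty":-1,"tz":-9.5,"spin":0.05},{"tx":7.5,"ty":-2.4,"tz":-9.7,"spin":0.097},{"tx":12,"ty":-3.8,"tz":-9.7,"spin":0.097},{"tx":16.5,"ty":-5.2,"tz":-9.7,"spin":0.097},{"tx":20.5,"ty":-6.6,"tz":-9.7,"spin":0.097},{"tx":22.6,"ty":-7.3,"tz":-9.7,"spin":0.097},{"tx":23.3,"ty":-7.6,"tz":-9.7,"spin":0.097},{"tx":23.3,"ty":-7.6,"tz":-9.7,"spin":0.097},{"tx":23.3,"ty":-7.6,"tz":-9.7,"spin":0.097}]}'; python3 go.py 534.4 12.5 221 -16.8
```

```text
time: 15.0
ee_pos: [0.5344, 0.0117, 0.2738]
tool_rot: [0.803, 0.596, -0.0, 0.0]
ft_force: [0.2, 0.5, -2.3]
opening: 0.0523
grip_force: 75.5
t 15.0 pos [534.4  11.7 273.8] yaw -16.81 q6 1.89 tips 0.1734 open 52.3 grip 75.5 F [ 0.2  0.5 -2.3]
tx ty tz [ 0.08 -0.02  5.28] spin -0.0
```

```bash
python3 -m jog '{"motion":[{"tx":0.08,"ty":0,"tz":2.5,"spin":0},{"tx":0.08,"ty":0,"tz":4.2,"spin":0},{"tx":0.08,"ty":0,"tz":4.9,"spin":0},{"tx":0.08,"ty":0,"tz":5.2,"spin":0},{"tx":0.08,"ty":0,"tz":5.4,"spin":0},{"tx":0.08,"ty":0,"tz":5.5,"spin":0},{"tx":0.08,"ty":0,"tz":5.5,"spin":0}]}'; python3 go.py 534.4 12.5 219 -16.8
```

```text
time: 15.7
ee_pos: [0.5346, 0.0126, 0.2201]
tool_rot: [0.803, 0.596, 0.0, 0.001]
ft_force: [-3.6, -2.3, 4.3]
opening: 0.0529
grip_force: 76.4
t 15.7 pos [534.6  12.6 220.1] yaw -16.83 q6 1.89 tips 0.1734 open 52.9 grip 76.4 F [-3.6 -2.3  4.3]
tx ty tz [-0.02 -0.02  0.11] spin -0.001
```

```bash
python3 -m jog '{"motion":[{"tx":0,"ty":0,"tz":0,"spin":0},{"tx":0,"ty":0,"tz":0,"spin":0},{"tx":0,"ty":0,"tz":0,"spin":0},{"tx":0,"ty":0,"tz":0,"spin":0},{"tx":0,"ty":0,"tz":-4,"spin":0},{"tx":0,"ty":0,"tz":-8,"spin":0},{"tx":0,"ty":0,"tz":-8,"spin":0}]}' 1;  python3 go.py 456.9 404.8 275 -16.8
```

```text
time: 16.4
ee_pos: [0.5361, 0.0133, 0.3036]
tool_rot: [0.803, 0.596, 0.003, 0.002]
ft_force: [1.1, 0.6, -0.7]
opening: 0.0856
grip_force: 0.0
t 16.4 pos [536.1  13.3 303.6] yaw -16.78 q6 1.89 tips 0.1734 open 85.6 grip 0.0 F [ 1.1  0.6 -0.7]
tx ty tz [ 35.19 -18.91   2.81] spin 0.0
```

```bash
python3 -m jog '{"motion":[{"tx":4,"ty":-2,"tz":0,"spin":0},{"tx":8,"ty":-4.3,"tz":0.5,"spin":0},{"tx":12.3,"ty":-6.6,"tz":1,"spin":0},{"tx":16.6,"ty":-8.9,"tz":1.5,"spin":0},{"tx":21,"ty":-11.2,"tz":2,"spin":0},{"tx":25.3,"ty":-13.6,"tz":2.5,"spin":0},{"tx":29.5,"ty":-15.9,"tz":2.8,"spin":0},{"tx":33,"ty":-17.8,"tz":2.8,"spin":0},{"tx":35,"ty":-18.8,"tz":2.8,"spin":0},{"tx":35.2,"ty":-18.9,"tz":2.8,"spin":0},{"tx":35.2,"ty":-18.9,"tz":2.8,"spin":0}]}'; python3 go.py 456.9 404.8 180 -16.8
python3 - <<'E'
from h import *
import pickle
D={n:grab(n) for n in("top","side")}; pickle.dump(D,open("d3.pkl","wb"))
a=D["top"]["frame"][140:210,230:350];b=D["side"]["frame"][185:250,200:300]
cv2.imwrite("pics/a3.png",np.hstack([cv2.resize(a,(440,257)),cv2.resize(b,(360,257))]).clip(0,255).astype(np.uint8))
r=np.radians(73.2); ey=np.array([np.cos(r),np.sin(r)]); ex=np.array([ey[1],-ey[0]])
C={"top":[534.7,12.05],"side":[533.5,13.9]}
for n,b,hb in(("top",(238,152,302,200),(262,165,281,185)),("side",(218,190,305,240),(245,198,265,216))):
  d=D[n]
  for t in (185,195,205):
    for c in blobs(d,b,lambda im:im.min(2)>t)[:1]:
      q=rect(d,c,.058); o=q[:2]-C[n]; print(n,t,q,"in base frame",(o@ex).round(1),(o@ey).round(1))
  for t in (140,160,180):
    for c in blobs(d,hb,lambda im:im.mean(2)<t)[:2]:
      q=rect(d,c,.058); o=q[:2]-C[n]; print(n,"bore",t,q,"in base frame",(o@ex).round(1),(o@ey).round(1))
E
```

```text
time: 17.5
ee_pos: [0.4548, 0.405, 0.2701]
tool_rot: [0.802, 0.597, -0.001, 0.0]
ft_force: [-0.6, 0.6, -0.4]
opening: 0.0851
grip_force: 0.0
t 17.5 pos [454.8 405.  270.1] yaw -16.71 q6 2.59 tips 0.1734 open 85.1 grip 0.0 F [-0.6  0.6 -0.4]
tx ty tz [0.05 0.2  9.01] spin 0.001
top 185 [534.9  12.2 119.6  55.9  74. ] in base frame 0.1 0.2
top 195 [534.9  12.2 117.9  54.2  74. ] in base frame 0.1 0.2
top 205 [534.9  12.1 116.1  52.3  74. ] in base frame 0.2 0.1
top bore 140 [503.9  18.4  42.2  14.2 -88.6] in base frame -31.3 -2.8
top bore 140 [562.7  -5.3  45.1  15.7 -88.6] in base frame 31.8 -8.5
top bore 160 [504.9  16.2  46.8  16.  -88.6] in base frame -29.7 -4.6
top bore 160 [562.2  -3.3  49.2  16.6 -88.6] in base frame 30.8 -6.7
top bore 180 [505.7  13.7  51.7  17.4 -88.6] in base frame -28.2 -6.8
top bore 180 [561.2  -0.6  54.7  18.4 -88.6] in base frame 29.0 -4.5
side 185 [534.3  13.6 120.7  56.9  73.3] in base frame 0.9 -0.1
side 195 [534.3  13.6 119.9  55.5  73.1] in base frame 0.9 -0.1
side 205 [534.3  13.8 118.8  53.9  73.1] in base frame 0.8 0.1
side bore 140 [535.5  13.   19.6  16.2  62.8] in base frame 2.2 -0.3
side bore 140 [492.2   1.1   2.6   1.8 -26. ] in base frame -35.8 -24.2
side bore 160 [535.1  13.3  20.9  20.4  76.6] in base frame 1.7 -0.1
side bore 160 [495.7   9.4  20.2  15.9  62.8] in base frame -34.9 -15.2
side bore 180 [504.8  25.7  57.4  17.1  62.8] in base frame -30.9 3.0
side bore 180 [535.   13.3  22.7  22.4  -9. ] in base frame 1.6 -0.1
```

View pics/a3.png

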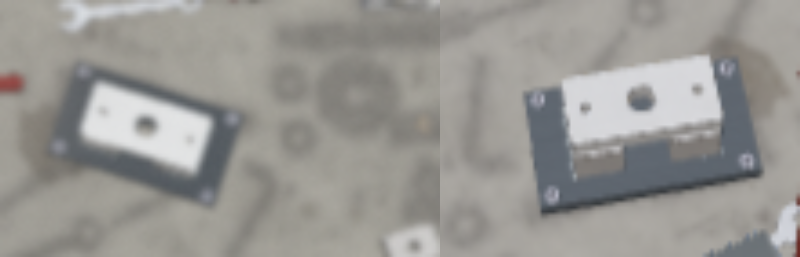

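The plate lies at (0.5, 0.1) mm in the base frame at about 73.5°, with its bore over the hole. Now the bushing, to be centred on the plate at (534.6, 12.9).

```bash
python3 -m jog '{"motion":[{"tx":0,"ty":0.2,"tz":3,"spin":0},{"tx":0,"ty":0.2,"tz":6,"spin":0},{"tx":0,"ty":0.2,"tz":8,"spin":0},{"tx":0,"ty":0.2,"tz":8.7,"spin":0},{"tx":0,"ty":0.2,"tz":8.9,"spin":0},{"tx":0,"ty":0.2,"tz":8.9,"spin":0}]}';python3 go.py 456.9 404.8 180 -16.8; python3 -m jog '{"motion":[{"tx":0,"ty":0,"tz":0,"spin":0},{"tx":0,"ty":0,"tz":0,"spin":0},{"tx":0,"ty":0,"tz":0,"spin":0},{"tx":0,"ty":0,"tz":0,"spin":0},{"tx":0,"ty":0,"tz":0,"spin":0},{"tx":0,"ty":0,"tz":0,"spin":0},{"tx":0,"ty":0,"tz":0,"spin":0},{"tx":0,"ty":0,"tz":0,"spin":0},{"tx":0,"ty":0,"tz":0,"spin":0}]}' -1 40;  python3 go.py 534.6 12.9 300 -16.8
```

```text
time: 18.7
ee_pos: [0.4574, 0.4044, 0.1823]
tool_rot: [0.803, 0.596, 0.0, -0.0]
ft_force: [0.0, -0.1, 0.3]
opening: 0.0854
grip_force: 0.0
t 18.7 pos [457.4 404.4 182.3] yaw -16.79 q6 2.59 tips 0.1734 open 85.4 grip 0.0 F [ 0.  -0.1  0.3]
tx ty tz [ 0.02 -0.06  0.23] spin 0.0
time: 19.6
ee_pos: [0.4572, 0.4043, 0.1823]
tool_rot: [0.803, 0.596, 0.0, -0.0]
ft_force: [-1.2, -0.7, 5.2]
opening: 0.0281
grip_force: 39.4
t 19.6 pos [457.2 404.3 182.3] yaw -16.79 q6 2.59 tips 0.1734 open 28.1 grip 39.4 F [-1.2 -0.7  5.2]
tx ty tz [-35.23  18.72 -11.79] spin 0.0
```

```bash
python3 -m jog '{"motion":[{"tx":0,"ty":0,"tz":-4,"spin":0},{"tx":0,"ty":0,"tz":-8,"spin":0},{"tx":-3,"ty":1.6,"tz":-11,"spin":0},{"tx":-7.3,"ty":3.9,"tz":-11.8,"spin":0},{"tx":-11.7,"ty":6.2,"tz":-11.8,"spin":0},{"tx":-16,"ty":8.5,"tz":-11.8,"spin":0},{"tx":-20.4,"ty":10.8,"tz":-11.8,"spin":0},{"tx":-24.7,"ty":13.1,"tz":-11.8,"spin":0},{"tx":-29,"ty":15.4,"tz":-11.8,"spin":0},{"tx":-32.7,"ty":17.4,"tz":-11.8,"spin":0},{"tx":-35,"ty":18.6,"tz":-11.8,"spin":0},{"tx":-35.2,"ty":18.7,"tz":-11.8,"spin":0}]}'; python3 go.py 534.6 12.9 245 -16.8
```

```text
time: 20.8
ee_pos: [0.5348, 0.0103, 0.2996]
tool_rot: [0.804, 0.595, -0.0, 0.0]
ft_force: [0.3, 0.7, -1.0]
opening: 0.0284
grip_force: 40.1
t 20.8 pos [534.8  10.3 299.6] yaw -17.01 q6 1.89 tips 0.1734 open 28.4 grip 40.1 F [ 0.3  0.7 -1. ]
tx ty tz [ 0.25 -0.09  5.46] spin -0.004
```

```bash
python3 -m jog '{"motion":[{"tx":0.1,"ty":0,"tz":2,"spin":0},{"tx":0.1,"ty":0,"tz":4,"spin":0},{"tx":0.1,"ty":0,"tz":5,"spin":0},{"tx":0.1,"ty":0,"tz":5.4,"spin":0},{"tx":0.1,"ty":0,"tz":5.4,"spin":0},{"tx":0.1,"ty":0,"tz":5.4,"spin":0}]}'; python3 go.py 534.6 12.9 242 -16.8
python3 - <<'E'
from h import *
import pickle
D={n:grab(n) for n in("top","side")}; pickle.dump(D,open("d4.pkl","wb"))
a=D["side"]["frame"][165:245,210:310]; cv2.imwrite("pics/a4.png",cv2.resize(a,(700,560)).clip(0,255).astype(np.uint8))
E
```

```text
time: 21.4
ee_pos: [0.5351, 0.0144, 0.2464]
tool_rot: [0.803, 0.596, 0.0, 0.0]
ft_force: [0.8, 0.6, -1.2]
opening: 0.0285
grip_force: 40.1
t 21.4 pos [535.1  14.4 246.4] yaw -16.76 q6 1.89 tips 0.1734 open 28.5 grip 40.1 F [ 0.8  0.6 -1.2]
tx ty tz [-0.16 -0.    0.44] spin 0.001
```

View pics/a4.png

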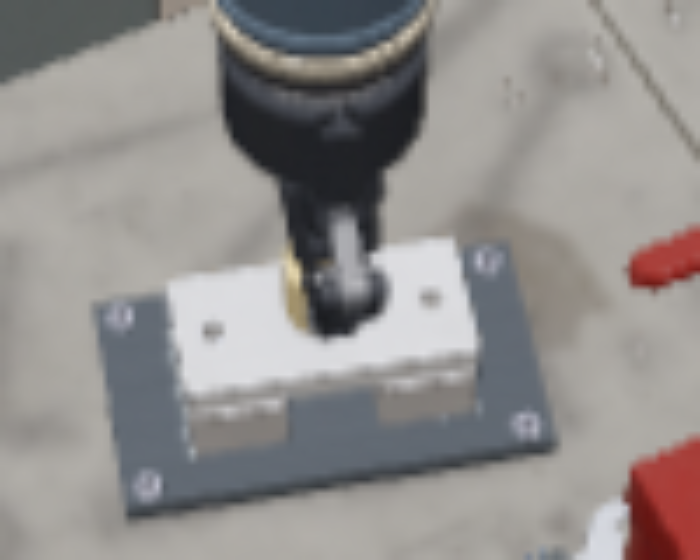

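The bushing hovers over the bore, mostly hidden by the finger at about (330,300). I'll lower it, release, back off and measure.

```bash
python3 -m jog '{"motion":[{"tx":-0.15,"ty":0,"tz":0.2,"spin":0},{"tx":-0.15,"ty":0,"tz":0.4,"spin":0},{"tx":-0.15,"ty":0,"tz":0.6,"spin":0},{"tx":-0.15,"ty":0,"tz":0.7,"spin":0},{"tx":-0.15,"ty":0,"tz":0.7,"spin":0}]}'; python3 go.py 534.6 12.9 240 -16.8
```

```text
time: 22.5
ee_pos: [0.5342, 0.0127, 0.2402]
tool_rot: [0.803, 0.596, 0.0, 0.0]
ft_force: [-6.1, -0.4, 18.9]
opening: 0.0282
grip_force: 42.1
t 22.5 pos [534.2  12.7 240.2] yaw -16.79 q6 1.89 tips 0.1734 open 28.2 grip 42.1 F [-6.1 -0.4 18.9]
tx ty tz [0.04 0.04 0.02] spin 0.0
```

```bash
python3 -m jog '{"motion":[{"tx":0,"ty":0,"tz":-0.05,"spin":0},{"tx":0,"ty":0,"tz":-0.05,"spin":0},{"tx":0,"ty":0,"tz":-0.05,"spin":0},{"tx":0,"ty":0,"tz":-0.05,"spin":0},{"tx":0,"ty":0,"tz":-0.05,"spin":0},{"tx":0,"ty":0,"tz":-3,"spin":0},{"tx":0,"ty":0,"tz":-7,"spin":0},{"tx":0,"ty":0,"tz":-11,"spin":0},{"tx":0,"ty":0,"tz":-11,"spin":0}]}' 1;python3 -m jog '{"motion":[{"tx":4,"ty":0,"tz":0,"spin":0},{"tx":9,"ty":0,"tz":0,"spin":0},{"tx":14,"ty":-2,"tz":0,"spin":0},{"tx":19,"ty":-4,"tz":0,"spin":0},{"tx":24,"ty":-8,"tz":0,"spin":0},{"tx":28,"ty":-12,"tz":0,"spin":0},{"tx":30,"ty":-15,"tz":0,"spin":0},{"tx":30,"ty":-15,"tz":0,"spin":0},{"tx":30,"ty":-15,"tz":0,"spin":0}]}'
python3 - <<'E'
from h import *
import pickle
D={n:grab(n) for n in("top","side")}; pickle.dump(D,open("d5.pkl","wb"))
a=D["top"]["frame"][140:210,230:350];b=D["side"]["frame"][165:245,200:300]
cv2.imwrite("pics/a5.png",np.hstack([cv2.resize(a,(440,257)),cv2.resize(b,(321,257))]).clip(0,255).astype(np.uint8))
r=np.radians(73.2); ey=np.array([np.cos(r),np.sin(r)]); ex=np.array([ey[1],-ey[0]])
C={"top":[534.7,12.05],"side":[533.5,13.9]}
for n,b,hb in(("top",(238,152,302,200),(255,155,290,195)),("side",(218,180,305,240),(235,180,275,225))):
  d=D[n]
  for t in(20,30,45):
    c=blobs(d,hb,lambda im:(im[...,2]-im[...,0])>t)[0]; q=rect(d,c,.0755); o=q[:2]-C[n]; print(n,"bush",t,q,(o@ex).round(1),(o@ey).round(1))
E
```

```text
time: 23.4
ee_pos: [0.5356, 0.0127, 0.3538]
tool_rot: [0.803, 0.596, 0.003, 0.002]
ft_force: [1.0, 0.1, -0.2]
opening: 0.0852
grip_force: 0.0
time: 24.3
ee_pos: [0.4761, 0.3449, 0.3481]
tool_rot: [0.802, 0.598, -0.0, -0.0]
ft_force: [-0.3, -0.7, -0.5]
opening: 0.0856
grip_force: 0.0
top bush 20 [535.9  10.7  32.8  30.1 -17.2] 1.5 -0.9
top bush 30 [535.9  10.8  29.8  27.2 -16.9] 1.5 -0.8
top bush 45 [534.9  13.3  24.6  17.8  13.1] -0.2 1.3
side bush 20 [531.6  13.1  52.   30.3 -26.4] -1.6 -1.3
side bush 30 [531.8  13.   49.9  28.9 -26.4] -1.4 -1.4
side bush 45 [532.   12.3  46.4  26.8 -27.1] -1.0 -2.0
```

View pics/a5.png

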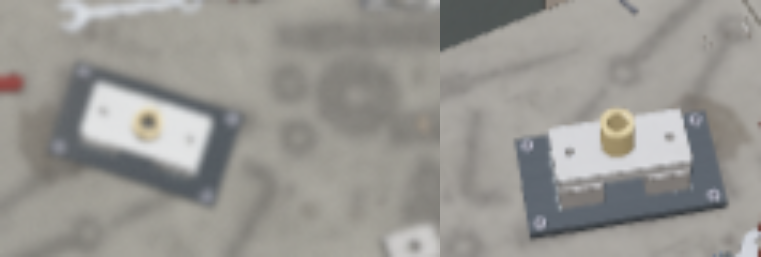

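The bushing stands upright on the plate. I'll compare its silhouette with that of a cylinder at the plate centre in each view.

```bash
python3 - <<'E'
from h import *
import pickle
D=pickle.load(open("d5.pkl","rb"))
P={"top":[534.9,12.2],"side":[534.3,13.6]}
t=np.linspace(0,2*np.pi,60)
for n,hb in(("top",(255,155,290,195)),("side",(235,180,275,225))):
  d=D[n]; c=np.array(P[n])/1000
  pts=np.vstack([np.c_[c[0]+.015*np.cos(t),c[1]+.015*np.sin(t),0*t+z] for z in(.058,.093)])
  e=proj(d,pts); print(n,"exp",e.min(0).round(1),e.max(0).round(1))
  for th in(20,30):
    m=blobs(d,hb,lambda im:(im[...,2]-im[...,0])>th)[0]
    print("  meas",m.min(0).round(1),m.max(0).round(1)," centre diff px",((m.min(0)+m.max(0)-e.min(0)-e.max(0))/2).round(2))
    print("  at z 75: mm", (1000*(cast(d,(m.min(0)+m.max(0))/2,.0755)-cast(d,(e.min(0)+e.max(0))/2,.0755))).round(1))
E
```

```text
top exp [265.2 168.6] [273.7 178.2]
  meas [265.6 168.7] [273.9 177.7]  centre diff px [ 0.34 -0.18]
  at z 75: mm [[ 0.7 -1.2]]
  meas [265.9 169.2] [273.6 177.3]  centre diff px [ 0.34 -0.12]
  at z 75: mm [[ 0.5 -1.2]]
side exp [249.8 198.3] [260.6 214. ]
  meas [249.3 197.8] [260.1 213.4]  centre diff px [-0.55 -0.51]
  at z 75: mm [[-2.2 -0.6]]
  meas [249.6 198.2] [259.8 213.2]  centre diff px [-0.55 -0.44]
  at z 75: mm [[-2.  -0.7]]
```

Both views put the bushing about 1.1 mm off along the plate's length. There is plenty of time, so I'll regrasp and correct it.

```bash
python3 -m jog '{"motion":[{"tx":-4,"ty":3,"tz":0,"spin":0},{"tx":-8,"ty":6,"tz":0,"spin":0},{"tx":-12,"ty":9,"tz":0,"spin":0},{"tx":-16,"ty":12,"tz":0,"spin":0},{"tx":-20,"ty":14.5,"tz":0,"spin":0},{"tx":-24,"ty":15,"tz":0,"spin":0},{"tx":-28,"ty":15,"tz":0,"spin":0},{"tx":-30,"ty":15,"tz":0,"spin":0},{"tx":-30,"ty":15,"tz":0,"spin":0},{"tx":-30,"ty":15,"tz":0,"spin":0},{"tx":-30,"ty":15,"tz":0,"spin":0}]}'; python3 go.py 534.2 12.7 242 -16.8
```

```text
time: 26.0
ee_pos: [0.5346, 0.0134, 0.3488]
tool_rot: [0.803, 0.597, 0.0, 0.0]
ft_force: [0.1, 0.4, -0.2]
opening: 0.0852
grip_force: 0.0
t 26.0 pos [534.6  13.4 348.8] yaw -16.75 q6 1.89 tips 0.1734 open 85.2 grip 0.0 F [ 0.1  0.4 -0.2]
tx ty tz [-0.09 -0.03 10.68] spin 0.001
```

```bash
python3 -m jog '{"motion":[{"tx":-0.08,"ty":0,"tz":4,"spin":0},{"tx":-0.08,"ty":0,"tz":8,"spin":0},{"tx":-0.08,"ty":0,"tz":9.8,"spin":0},{"tx":-0.08,"ty":0,"tz":10.5,"spin":0},{"tx":-0.08,"ty":0,"tz":10.7,"spin":0},{"tx":-0.08,"ty":0,"tz":10.7,"spin":0},{"tx":-0.08,"ty":0,"tz":10.7,"spin":0}]}'; python3 go.py 534.2 12.7 242 -16.8; python3 -m jog '{"motion":[{"tx":0,"ty":0,"tz":0,"spin":0},{"tx":0,"ty":0,"tz":0,"spin":0},{"tx":0,"ty":0,"tz":0,"spin":0},{"tx":0,"ty":0,"tz":0,"spin":0},{"tx":0,"ty":0,"tz":0,"spin":0},{"tx":0,"ty":0,"tz":0,"spin":0},{"tx":0,"ty":0,"tz":0,"spin":0},{"tx":0,"ty":0,"tz":0,"spin":0},{"tx":0,"ty":0,"tz":0,"spin":0}]}' -1 30; python3 go.py 534.9 13.6 242 -16.8
```

```text
time: 26.7
ee_pos: [0.5347, 0.0122, 0.2429]
tool_rot: [0.803, 0.596, 0.001, 0.001]
ft_force: [0.8, 0.6, 0.2]
opening: 0.0854
grip_force: 0.0
t 26.7 pos [534.7  12.2 242.9] yaw -16.77 q6 1.89 tips 0.1734 open 85.4 grip 0.0 F [0.8 0.6 0.2]
tx ty tz [ 0.03 -0.06  0.09] spin 0.001
time: 27.6
ee_pos: [0.5341, 0.0119, 0.242]
tool_rot: [0.803, 0.596, 0.0, 0.0]
ft_force: [-1.3, -0.1, 4.9]
opening: 0.0286
grip_force: 29.6
t 27.6 pos [534.1  11.9 242. ] yaw -16.79 q6 1.89 tips 0.1734 open 28.6 grip 29.6 F [-1.3 -0.1  4.9]
tx ty tz [0.18 0.03 0.  ] spin 0.0
```

```bash
python3 -m jog '{"motion":[{"tx":0,"ty":0,"tz":-0.3,"spin":0},{"tx":0.11,"ty":0.04,"tz":-0.3,"spin":0},{"tx":0.11,"ty":0.04,"tz":-0.3,"spin":0},{"tx":0.11,"ty":0.04,"tz":-0.3,"spin":0},{"tx":0.11,"ty":0.04,"tz":-0.15,"spin":0},{"tx":0.11,"ty":0.04,"tz":0,"spin":0},{"tx":0.11,"ty":0.04,"tz":0,"spin":0}]}';python3 -m jog '{"motion":[{"tx":0,"ty":0,"tz":0,"spin":0},{"tx":0,"ty":0,"tz":0,"spin":0},{"tx":0,"ty":0,"tz":0,"spin":0},{"tx":0,"ty":0,"tz":0,"spin":0},{"tx":0,"ty":0,"tz":0,"spin":0},{"tx":0,"ty":0,"tz":-3,"spin":0},{"tx":0,"ty":0,"tz":-7,"spin":0},{"tx":0,"ty":0,"tz":-11,"spin":0},{"tx":0,"ty":0,"tz":-11,"spin":0}]}' 1;python3 -m jog '{"motion":[{"tx":4,"ty":0,"tz":0,"spin":0},{"tx":9,"ty":0,"tz":0,"spin":0},{"tx":14,"ty":-2,"tz":0,"spin":0},{"tx":19,"ty":-4,"tz":0,"spin":0},{"tx":24,"ty":-8,"tz":0,"spin":0},{"tx":28,"ty":-12,"tz":0,"spin":0},{"tx":30,"ty":-15,"tz":0,"spin":0},{"tx":30,"ty":-15,"tz":0,"spin":0},{"tx":30,"ty":-15,"tz":0,"spin":0}]}'
python3 - <<'E'
from h import *
D={n:grab(n) for n in("top","side")}
a=D["top"]["frame"][140:220,230:390];b=D["side"]["frame"][165:245,200:300]
cv2.imwrite("pics/a6.png",np.hstack([cv2.resize(a,(480,240)),cv2.resize(b,(300,240))]).clip(0,255).astype(np.uint8))
P={"top":[534.9,12.2],"side":[534.3,13.6]}
t=np.linspace(0,2*np.pi,60)
for n,b,hb in(("top",(238,152,302,200),(255,155,290,195)),("side",(218,180,305,240),(235,180,275,225))):
  d=D[n]; c=np.array(P[n])/1000
  e=proj(d,np.vstack([np.c_[c[0]+.015*np.cos(t),c[1]+.015*np.sin(t),0*t+z] for z in(.058,.093)]))
  m=blobs(d,hb,lambda im:(im[...,2]-im[...,0])>25)[0]
  print(n,"bush-plate mm", (1000*(cast(d,(m.min(0)+m.max(0))/2,.0755)-cast(d,(e.min(0)+e.max(0))/2,.0755))).round(1), "plate",rect(d,blobs(d,b,lambda im:im.max(2)>195)[0],.058))
E
```

```text
time: 28.3
ee_pos: [0.5347, 0.0129, 0.242]
tool_rot: [0.803, 0.596, 0.0, 0.0]
ft_force: [-1.1, -0.6, 5.2]
opening: 0.0283
grip_force: 30.3
time: 29.2
ee_pos: [0.536, 0.0129, 0.3569]
tool_rot: [0.803, 0.596, 0.003, 0.002]
ft_force: [1.0, 0.1, 0.1]
opening: 0.0853
grip_force: 0.0
time: 30.1
ee_pos: [0.4766, 0.3451, 0.3512]
tool_rot: [0.802, 0.598, -0.0, -0.0]
ft_force: [-0.2, -0.3, -0.0]
opening: 0.0853
grip_force: 0.0
top bush-plate mm [[ 1.4 -0.5]] plate [535.   12.1 118.9  54.8  74. ]
side bush-plate mm [[-1.3  0.3]] plate [529.7  15.  120.5  65.5  73.1]
```

View pics/a6.png

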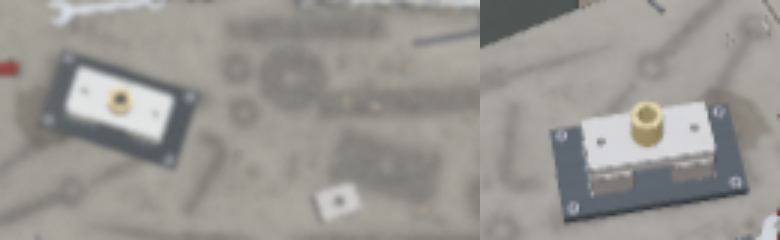

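The mean offset is now about 0.1 mm. The bushing is upright on the plate at side crop (645,122), the stack hasn't moved, and the small block is untouched at top crop (338,201). Handing in.

```bash
python3 -c "from cell import env; print(env.hand_in())"
```

```text
the job is handed in; nothing more can be done
None
```

The drilling set-up is built and handed in after about 30 s of the 112 s: both blocks and the plate sit within about 1 mm of their marks, the bushing is centred over the bore to about 1 mm by camera, and the small block was not touched.

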